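# Carry the flange bolts over to the assembly rack in order

## Task

Move the four cleaned bolts from the grey wash rack to the wooden assembly rack, one to a pocket, keeping them in the same order as they stand now, counted from the yellow end of each rack: the bolt nearest the yellow end of the grey rack goes in the pocket nearest the yellow end of the wooden rack, and so on along the row. Keep every bolt upright, set it down gently rather than dropping it, and leave all four standing flat on their heads on the pocket floors.

Things in the scene. Friction and masses are not known exactly. Their poses are not given: they have to be found in the camera images.
- wash_rack: Fixed grey tray, 70 x 268 mm, holding the bolts at the start. Origin: centre of its underside, on the bench; y runs along the row to the yellow end block (18 mm thick, 30 mm high, centred at y +143 mm), z up. Four 62 x 62 mm pockets centred at x 0, y -99, -33, +33, +99 mm (+99 nearest yellow). Walls 4 mm thick, tops at z 18 mm.
- assembly_rack: Fixed light-wood tray, 70 x 268 mm, empty at the start. Origin: centre of its underside, on the bench; y runs along the row to the yellow end block (18 mm thick, 30 mm high, centred at y +143 mm), z up. Four 62 x 62 mm pockets centred at x 0, y -99, -33, +33, +99 mm (+99 nearest yellow), floors at z 10 mm, walls 4 mm thick, tops at z 18 mm.
- red_bolt_centre (a point): Half-way up the loose dark steel hex bolt with its top 12 mm painted red. It stands on its head, shank up, 95 mm tall, about 0.42 kg: head 41 mm over corners, 15 mm high; round shank 24 mm across (25 mm at the paint), 80 mm long. This point is on the axis, 47.5 mm above the head's underside; z along the shank, up.
- green_bolt_centre (a point): Half-way up the loose dark steel hex bolt with its top 12 mm painted green. It stands on its head, shank up, 95 mm tall, about 0.42 kg: head 41 mm over corners, 15 mm high; round shank 24 mm across (25 mm at the paint), 80 mm long. This point is on the axis, 47.5 mm above the head's underside; z along the shank, up.
- white_bolt_centre (a point): Half-way up the loose dark steel hex bolt with its top 12 mm painted white. It stands on its head, shank up, 95 mm tall, about 0.42 kg: head 41 mm over corners, 15 mm high; round shank 24 mm across (25 mm at the paint), 80 mm long. This point is on the axis, 47.5 mm above the head's underside; z along the shank, up.
- pink_bolt_centre (a point): Half-way up the loose dark steel hex bolt with its top 12 mm painted pink. It stands on its head, shank up, 95 mm tall, about 0.42 kg: head 41 mm over corners, 15 mm high; round shank 24 mm across (25 mm at the paint), 80 mm long. This point is on the axis, 47.5 mm above the head's underside; z along the shank, up.
- red_pad: Red square pad, 56 x 56 x 4 mm, fixed on the floor of one pocket of the grey rack: the pocket in which the red bolt starts. Origin: centre of its underside, 6 mm above the bench; its top, on which the bolt stands, is 10 mm above the bench. It stays when the bolt has gone.
- green_pad: Green square pad, 56 x 56 x 4 mm, fixed on the floor of one pocket of the grey rack: the pocket in which the green bolt starts. Origin: centre of its underside, 6 mm above the bench; its top, on which the bolt stands, is 10 mm above the bench. It stays when the bolt has gone.
- white_pad: White square pad, 56 x 56 x 4 mm, fixed on the floor of one pocket of the grey rack: the pocket in which the white bolt starts. Origin: centre of its underside, 6 mm above the bench; its top, on which the bolt stands, is 10 mm above the bench. It stays when the bolt has gone.
- pink_pad: Pink square pad, 56 x 56 x 4 mm, fixed on the floor of one pocket of the grey rack: the pocket in which the pink bolt starts. Origin: centre of its underside, 6 mm above the bench; its top, on which the bolt stands, is 10 mm above the bench. It stays when the bolt has gone.

How it is judged:
By the outcome, as a careful person would: the job done as asked, in the order asked, and still so for the second after the job is handed in, with the robot touching nothing.
It also fails if it takes over 106 s, if anything falls off the work surface, if the arm or the gripper's body presses on something with over 40 N, if the wrist force passes 120 N, or if a joint passes its speed limit or range.

## Robot

A 6-joint arm with a two-finger parallel gripper is mounted at the origin on the work surface. World frame = base frame: x ahead of the robot, y to its left, z up, the work surface at z = 0. Lengths are in m, angles in degrees, forces in N, time in s.
With the tool pointing down it reaches from about 0.35 to 0.725 m from the base axis. Payload 4.3 kg.
Tool frame: the origin (TCP) lies at the very end of the fingers, on their centre line; the grasp point (between the pads) lies 19 mm behind it (r.grip_depth is the distance from the TCP to the grasp point, in m); z points along the fingers, y is the line along which they close (so a half turn about z gives the same grasp; the last joint's range is limited). The gripper opens to 85 mm and grips with 20 to 120 N. Pads are 22 mm wide; open, the fingers measure 114 mm over their backs; the gripper's body (76 mm by 85 mm) begins 54 mm behind the grasp point. The pads swing forward as they close: fully open they stand 13 mm farther back than shut.
Start: joints at [-6.32, 21.618, 4.641, 73.018, 0, 83.68], TCP at [0.575, 0, 0.231] pointing down, gripper open.
Joint ranges: [-156.06, 156.06], [-48.1, 94.91], [-58.44, 69.94], [-101.28, 121.22], [-78.64, 73.56], [-180, 180]. Speed limits (degrees/s): [147.25, 147.25, 180, 180, 180, 180].

## Interface

Orientations are given as a 3x3 rotation matrix whose columns are the frame's x, y, z axes.
In Python, from workcell import r gives the robot as it stands. The module is installed in compiled form; this text tells all that it offers.
- The arm moves only by the tool drive_tool, never from a script. Its argument "plan" is one flat list of numbers, 6 for each row, row after row: the shift along the tool's x, y, z in m, then the turn, a rotation vector about the tool's x, y, z in rad. In form: [tx, ty, tz, wx, wy, wz, tx, ty, tz, wx, wy, wz, ...]. A call has 1 to 5 rows; each row shifts and turns the commanded pose from where the row before left it, along the tool's axes as they then stand; what a row does not reach is not made up. A row lasts 1/8 s, in which the tool goes at most 62.5 mm and 10.7 degrees, less where a joint would pass 70% of its speed; a pose out of reach is approached as far as the arm can. A call is refused whole if a number of a shift passes 0.0625 or a number of a turn 0.188, either way. A call with a gripper value outside its range is refused whole. "hand" is the closure, from 0 (fully open) to 1 (shut), set as the call begins (left out, the last holds). The fingers move at their own pace and stop on an object; "squeeze" is the grip in N (left out, the last holds). Time passes only in rows, so rows that do not move let the fingers close. It gives the time, the measured TCP pose, the force, the opening and the grip force at its end, in the units of the state.
- r.get_obs(): the state, without advancing time (a new reading comes with each control period).
- r.grab_frame(name): name is "scene" or "side" or "wrist"; returns the picture (420x560x3 uint8, blue, green, red); there is no depth.
- r.camera_params(name): a dict with "fx", "fy", "cx", "cy" (pixels), "dist_coeffs" ([k1, k2, p1, p2, k3] as OpenCV has them; the pictures are not rectified), "origin" and "orientation" of the camera in the world; the wrist camera has in their place "T_tool_cam" (4x4, takes a point from camera to tool coordinates, whose origin is the TCP and whose axes are the flange's). Camera axes: x right, y down, z forward; pixel columns grow to the right and rows downward; lengths in m; the calibration is good to about 2 mm. A picture is of the moment at which its call begins: read the wrist's pose just before it. camera_params takes no time and is no camera call.
- r.hand_in(): hands the job in; it is judged then, once.
Trained networks look in the newest picture that a camera, given by its name, has taken for a name from the list of things; names that differ only in an ending like _2 or _b are one class to them, and where a whole thing is asked for, a point or a joint stands for the part that bears it (a point fixed in the world has none). Each returns a list of dicts, best first, with "score" (0 to 1); they miss things now and then, are a little off and sometimes report something else, mostly with a low value. They report only what shows in the picture. A call takes as long as a camera call.
- r.look_for(thing, camera): "location" ([column, row] in pixels, amid what is visible of it).
- r.masks_of(thing, camera): "pixels" (420x560 bool, what is visible of it) and "location" ([column, row] in pixels, amid what is visible of it).
The state is a dict: "t": time; "q": joint angles; "joint_velocities": joint speeds; "tau": joint torques, N m; "ee_pos": TCP position; "eef_rot": TCP orientation; "ft_force": force on the tool from outside, world axes, zero at the start; "torque": the same for the moment, N m; "finger_gap": opening from 0.0 (shut) to 1.0 (fully open); "finger_force": force on a finger pad.
Only numpy, scipy, OpenCV 4.12 (cv2) and the standard library are available. Lean on these libraries where they do the work, as an engineer would, in place of code of your own. Each camera call takes 0.05 s, during which the arm holds its last target. There are 200 camera calls.

## Working session

There is one attempt and no reset: what is moved stays moved. The work goes in short steps, Python scripts to look and compute and a tool call to move; the robot and the scene stay as the last step left them, time stands still between calls to the robot, and variables do not carry over. Pictures are saved under pics/ and viewed, at most 14 in all, crops included, and the job is handed in when it is done.

Besides the shell and the picture viewer there is one more tool, called after "Request:" as name(argument=value, ...), one argument or row to a line, values as JSON. drive_tool: Moves the arm, as the interface text tells. Its arguments: {"type":"object","properties":{"plan":{"type":"array","items":{"type":"number"}},"hand":{"type":"number"},"squeeze":{"type":"number"}},"required":["plan"]}

```bash
mkdir -p pics; python3 - <<'E'
from workcell import r
import cv2,numpy as np
a=r.grab_frame("scene");b=r.grab_frame("side")
cv2.imwrite("pics/scene.png",a);cv2.imwrite("pics/side.png",b)
for n in("scene","side","wrist"):print(r.camera_params(n))
o=r.get_obs();print(o)
E
```

```text
{'fx': 399.7276419229994, 'fy': 399.7276419229994, 'cx': 276.7574720080818, 'cy': 216.14758133091885, 'dist_coeffs': array([0.0125984, 0.       , 0.       , 0.       , 0.       ]), 'origin': array([ 0.82939772, -0.39828093,  0.80534911]), 'orientation': array([[ 0.8070199 ,  0.49254824, -0.32575315],
       [ 0.59052269, -0.67438637,  0.44326738],
       [-0.00135292, -0.55009022, -0.83510414]])}
{'fx': 466.63527715225734, 'fy': 466.63527715225734, 'cx': 280.6662767366124, 'cy': 209.7806419408781, 'dist_coeffs': array([0.03859259, 0.        , 0.        , 0.        , 0.        ]), 'origin': array([ 0.32084154, -0.630034  ,  0.69343429]), 'orientation': array([[ 0.954448  , -0.19162713,  0.22870954],
       [-0.29803582, -0.64893605,  0.70004046],
       [ 0.01427112, -0.73631586, -0.67648747]])}
{'fx': 303.68851432408667, 'fy': 303.68851432408667, 'cx': 278.2327647317004, 'cy': 211.69778816602337, 'dist_coeffs': array([-0.02273125,  0.        ,  0.        ,  0.        ,  0.        ]), 'T_tool_cam': array([[ 1.84525645e-04, -9.54629549e-01, -2.97795885e-01,
         7.44758254e-02],
  
[... 359 characters left out ...]
32969e-03,  8.36805614e+01]), 'joint_velocities': array([-0.01996892, -0.05865536,  0.20879948,  0.0716537 , -0.03312669,
       -0.08487726]), 'tau': array([ 1.23975104e-03, -4.64693749e+01,  2.70581460e+01,  1.20317750e-02,
       -1.20622694e-04,  2.24793462e-05]), 'ee_pos': array([5.74407770e-01, 6.30487625e-05, 2.30427530e-01]), 'eef_rot': array([[ 3.34816724e-05,  9.99998261e-01, -1.86460515e-03],
       [ 9.99999973e-01, -3.30507960e-05,  2.31112155e-04],
       [ 2.31050126e-04, -1.86461284e-03, -9.99998235e-01]]), 'ft_force': array([ 0.57064339, -0.48250902,  0.9858717 ]), 'torque': array([-0.02973626, -0.01058562,  0.01460197]), 'finger_force': 0.0, 'finger_gap': 1.000463139728331}
```

View pics/scene.png

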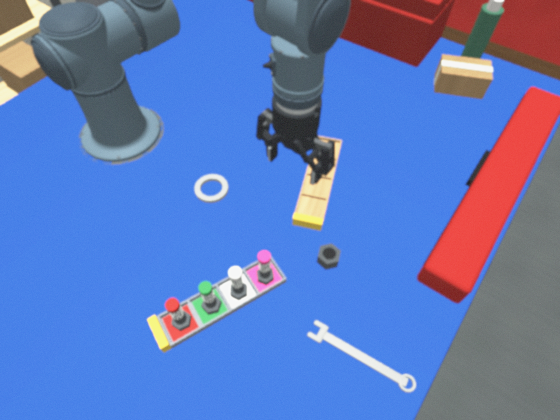

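View pics/side.png

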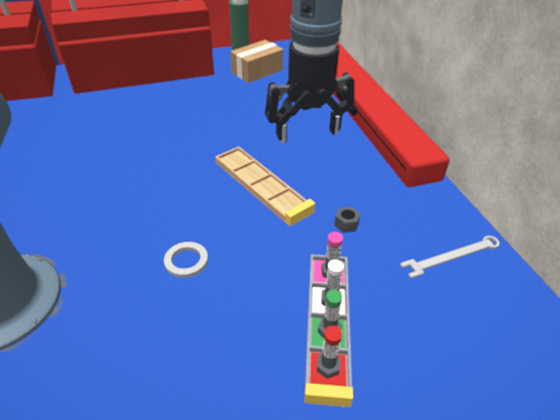

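```bash
cat > h.py <<'E'
from workcell import r
import cv2,numpy as np
from scipy.optimize import minimize
def cam(n):
    p=r.camera_params(n)
    K=np.array([[p['fx'],0,p['cx']],[0,p['fy'],p['cy']],[0,0,1]])
    if n=='wrist':
        o=r.get_obs();T=p['T_tool_cam'];R0=o['eef_rot']
        R=R0@T[:3,:3];t=o['ee_pos']+R0@T[:3,3]
    else:R,t=p['orientation'],p['origin']
    return K,p['dist_coeffs'],R,t
def proj(P,c):
    K,d,R,t=c
    return cv2.projectPoints(np.asarray(P,float),cv2.Rodrigues(R.T)[0],-R.T@t,K,d)[0][:,0]
def box(x0,x1,y0,y1,z0,z1):return np.array([[x,y,z] for x in(x0,x1) for y in(y0,y1) for z in(z0,z1)])
def cyl(rad,z0,z1):
    a=np.linspace(0,2*np.pi,24,endpoint=False)
    return np.array([[rad*np.cos(u),rad*np.sin(u),z] for u in a for z in(z0,z1)])
RACK=[box(-.035,.035,-.134,.134,0,.018),box(-.035,.035,.134,.152,0,.03)]
BOLT=[cyl(.0195,.010,.025),cyl(.012,.025,.093),cyl(.0125,.093,.105)]
def rend(parts,x,y,yaw,c):
    S=4;im=np.zeros((420*S,560*S),np.uint8)
    C,s=np.cos(yaw),np.sin(yaw);M=np.array([[C,-s,0],[s,C,0],[0,0,1]])
    for p in parts:
        q=proj(p@M.T+[x,y,0],c);h=cv2.convexHull(((q+.5)*S*16).astype(np.int32))
        cv2.fillConvexPoly(im,h,255,shift=4)
    return cv2.resize(im,(560,420),interpolation=cv2.INTER_AREA)/255.
def fit(parts,views,g,yaw=True):
    "views: (cam,mask)"
    def f(v):
        e=0
        for c,m in views:
            R=rend(parts,v[0],v[1],v[2]/5 if yaw else 0,c);e+=1-np.minimum(R,m).sum()/np.maximum(R,m).sum()
        return e
    g=np.array(g,float);
    if yaw:g[2]*=5
    n=len(g);best=None
    for sc in(.03,.006):
        s=np.vstack([g]+[g+sc*np.eye(n)[i]*(5 if i==2 else 1) for i in range(n)])
        o=minimize(f,g,method='Nelder-Mead',options=dict(initial_simplex=s,xatol=1e-4,fatol=1e-4));g=o.x
    g=g.copy()
    if yaw:g[2]/=5
    return g,o.fun
def ray(px,c,z):
    K,d,R,t=c
    u=cv2.undistortPoints(np.array([[px]],float),K,d)[0,0];v=R@[u[0],u[1],1]
    return (t+v*(z-t[2])/v[2])[:2]
E
python3 - <<'E'
from h import *
for n in("scene","side","wrist"):
    c=cam(n);im=r.grab_frame(n)
    if n=="wrist":cv2.imwrite("pics/w0.png",im)
    for th,z in [("wash_rack",.01),("assembly_rack",.01)]+[(k+"_bolt_centre",.06) for k in("red","green","white","pink")]+[(k+"_pad",.01) for k in("red","green","white","pink")]:
        try:
            l=r.masks_of(th,n)
        except Exception as e: print(e);continue
        for d in l[:1]:
            print(n,th,round(d['score'],2),np.round(d['location']),d['pixels'].sum(),ray(d['location'],c,z).round(4))
            np.save(f"m_{n}_{th}.npy",d['pixels'])
E
python3 - <<'E'
from h import *
import os
def V(th,cs):return [(cam(n),np.load(f"m_{n}_{th}.npy").astype(float)) for n in cs if os.path.exists(f"m_{n}_{th}.npy")]
for cs in(["scene"],["side"],["scene","side"]):
  for k in("red","green","white","pink"):
    v=V(k+"_bolt_centre",cs)
    if v:
        c=v[0][0];ys,xs=np.nonzero(v[0][1])
        print(cs,k,fit(BOLT,v,ray([xs.mean(),ys.mean()],c,.05),False))
E
```

```text
scene wash_rack 0.67 [200. 311.] 1770 [ 0.5304 -0.2586]
scene assembly_rack 0.91 [315. 202.] 1695 [0.5691 0.1133]
scene red_bolt_centre 0.84 [178. 312.] 506 [ 0.5157 -0.2932]
scene green_bolt_centre 0.58 [209. 294.] 450 [ 0.5391 -0.2314]
scene white_bolt_centre 0.72 [236. 285.] 432 [ 0.5692 -0.1845]
scene pink_bolt_centre 0.68 [265. 271.] 438 [ 0.5993 -0.126 ]
scene red_pad 0.57 [177. 329.] 342 [ 0.5169 -0.3131]
scene green_pad 0.83 [204. 310.] 393 [ 0.5348 -0.2519]
scene white_pad 0.62 [233. 291.] 371 [ 0.5562 -0.1849]
scene pink_pad 0.67 [258. 286.] 303 [ 0.5921 -0.1426]
side wash_rack 0.66 [317. 349.] 2672 [ 0.5088 -0.26  ]
side assembly_rack 0.88 [263. 187.] 3006 [0.537  0.1625]
side red_bolt_centre 0.63 [332. 355.] 903 [ 0.5122 -0.3028]
side green_bolt_centre 0.64 [332. 309.] 654 [ 0.5442 -0.2266]
side pink_bolt_centre 0.55 [332. 247.] 478 [ 0.5966 -0.0978]
side red_pad 0.87 [326. 377.] 634 [ 0.5055 -0.3097]
side green_pad 0.84 [318. 334.] 357 [ 0.5204 -0.2343]
side white_pad 0.85 [320. 303.] 219 [ 0.5466 -0.1758]
wrist wash_rack 0.59 [266. 283.] 1941 [ 0.56   -0.1408]
wrist ass
[... 654 characters left out ...]

['scene'] pink (array([ 0.58942857, -0.11725061]), np.float64(0.08333195876288657))
['side'] red (array([ 0.51351954, -0.29275085]), np.float64(0.09512003148366777))
['side'] green (array([ 0.5400367 , -0.23177388]), np.float64(0.28074353836993504))
['side'] pink (array([ 0.59111199, -0.11205049]), np.float64(0.3830548926014319))
['scene', 'side'] red (array([ 0.51308682, -0.29509575]), np.float64(0.23236425364359536))
['scene', 'side'] green (array([ 0.53918608, -0.23381128]), np.float64(0.42444771639091183))
['scene', 'side'] white (array([ 0.56617451, -0.17868153]), np.float64(0.11669531965487878))
['scene', 'side'] pink (array([ 0.58917479, -0.11608073]), np.float64(0.5227913633389012))
```

View pics/w0.png

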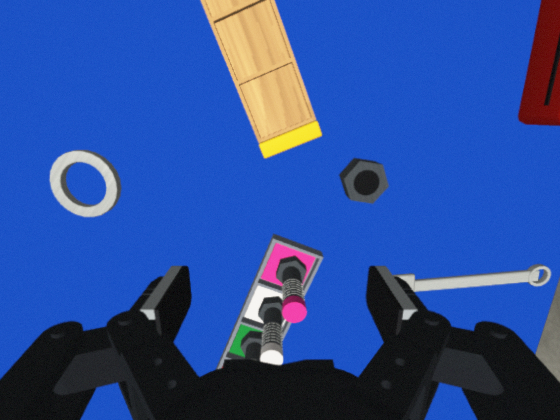

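```bash
python3 - <<'E'
from h import *
def V(th,cs):return [(cam(n),np.load(f"m_{n}_{th}.npy").astype(float)) for n in cs]
def out(p):
    a=p[2];return [ [round(p[0]-np.sin(a)*k,4),round(p[1]+np.cos(a)*k,4)] for k in(.099,.033,-.033,-.099)]
for cs in(["side"],["wrist"],["side","wrist"]):
    p,e=fit(RACK,V("assembly_rack",cs),[.537,.1625,np.radians(-161)]);print(cs,p.round(4),np.degrees(p[2]),e,out(p))
E
```

```text
['side'] [ 0.5343  0.1883 -2.7684] -158.61621094643328 0.027500472582548507 [[np.float64(0.5704), np.float64(0.0961)], [np.float64(0.5464), np.float64(0.1576)], [np.float64(0.5223), np.float64(0.2191)], [np.float64(0.4982), np.float64(0.2805)]]
['wrist'] [ 0.5369  0.1844 -2.7653] -158.43845545720765 0.017708161894762764 [[np.float64(0.5733), np.float64(0.0923)], [np.float64(0.5491), np.float64(0.1537)], [np.float64(0.5248), np.float64(0.2151)], [np.float64(0.5005), np.float64(0.2765)]]
['side', 'wrist'] [ 0.5356  0.1866 -2.7624] -158.2747803570465 0.06983619371620309 [[np.float64(0.5722), np.float64(0.0946)], [np.float64(0.5478), np.float64(0.1559)], [np.float64(0.5234), np.float64(0.2173)], [np.float64(0.499), np.float64(0.2786)]]
```

Request:
drive_tool(
  plan=[0, 0, 0, 0, 0, 0.134, 0, 0, 0, 0, 0, 0.134, 0, 0, 0, 0, 0, 0.134],
  hand=0,
)

```text
t: 2.12
ee_pos: [0.575, -0.0, 0.2313]
eef_rot: [[0.395, 0.919, 0.0], [0.919, -0.395, -0.0], [-0.0, 0.0, -1.0]]
ft_force: [0.2, -0.3, -0.4]
finger_gap: 0.999
finger_force: 0.0
```

Request:
drive_tool(
  plan=[-0.034, 0.02, 0, 0, 0, 0, -0.034, 0.02, 0, 0, 0, 0, -0.034, 0.02, 0, 0, 0, 0, 0, 0, 0, 0, 0, 0, 0, 0, 0, 0, 0, 0],
)

```text
t: 2.75
ee_pos: [0.5902, -0.117, 0.2312]
eef_rot: [[0.391, 0.92, -0.0], [0.92, -0.391, 0.001], [0.0, -0.001, -1.0]]
ft_force: [-0.7, -0.2, -0.6]
finger_gap: 1.001
finger_force: 0.0
```

```bash
cat > m.py <<'E'
from h import *
import sys
k=sys.argv[1]
c=cam("wrist");im=r.grab_frame("wrist");cv2.imwrite(f"pics/{sys.argv[2]}.png",im)
o=r.get_obs();R=o['eef_rot'];print(o['ee_pos'].round(4),"yaw",np.degrees(np.arctan2(R[1,1],R[0,1])).round(2),"z",R[:,2].round(4),o['ft_force'].round(1))
for d in r.masks_of(k+"_bolt_centre","wrist")[:2]:
    ys,xs=np.nonzero(d['pixels']);g=ray([xs.mean(),ys.mean()],c,.05)
    p,e=fit(BOLT,[(c,d['pixels'].astype(float))],g,False)
    v=R.T@(np.r_[p,.046]-o['ee_pos'])
    print(round(d['score'],2),len(xs),p.round(4),round(e,3),"tool shift",v.round(4))
    pts=proj(np.c_[[p],.105],c);print(pts)
E
python3 m.py pink w1
```

```text
[ 0.5902 -0.1166  0.2313] yaw -23.0 z [-2.e-04  5.e-04 -1.e+00] [-0.1 -0.4 -0.5]
0.92 1245 [ 0.593  -0.1181] 0.065 tool shift [-0.0004  0.0032  0.1853]
[[279.38376806 202.74241986]]
```

View pics/w1.png

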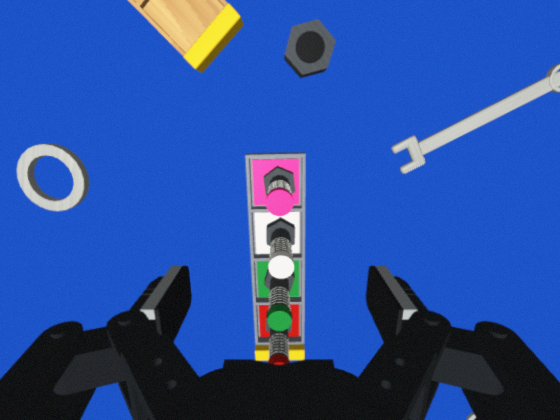

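Request:
drive_tool(
  plan=[0, 0.0012, 0.037, 0, 0, 0, 0, 0, 0.037, 0, 0, 0, 0, 0, 0.037, 0, 0, 0, 0, 0, 0.037, 0, 0, 0, 0, 0, 0.037, 0, 0, 0],
)

```text
t: 3.48
ee_pos: [0.5915, -0.1165, 0.0455]
eef_rot: [[0.39, 0.921, 0.001], [0.921, -0.39, 0.0], [0.0, 0.0, -1.0]]
ft_force: [0.7, 0.4, 0.5]
finger_gap: 1.002
finger_force: 0.0
```

Request:
drive_tool(
  plan=[0, 0, 0, 0, 0, 0, 0, 0, 0, 0, 0, 0],
)

```text
t: 3.72
ee_pos: [0.5923, -0.1174, 0.0477]
eef_rot: [[0.39, 0.921, 0.002], [0.921, -0.39, -0.0], [0.0, 0.002, -1.0]]
ft_force: [-0.1, 0.3, -0.4]
finger_gap: 1.0
finger_force: 0.0
```

Request:
drive_tool(
  plan=[0, 0, 0, 0, 0, 0, 0, 0, 0, 0, 0, 0, 0, 0, 0, 0, 0, 0, 0, 0, 0, 0, 0, 0, 0, 0, 0, 0, 0, 0],
  hand=1,
  squeeze=50,
)

```text
t: 4.35
ee_pos: [0.5916, -0.1179, 0.0469]
eef_rot: [[0.391, 0.92, 0.001], [0.92, -0.391, -0.0], [0.0, 0.001, -1.0]]
ft_force: [-2.0, 0.7, 4.8]
finger_gap: 0.27
finger_force: 48.9
```

Request:
drive_tool(
  plan=[0, 0, 0, 0, 0, 0, 0, 0, 0, 0, 0, 0],
)

```text
t: 4.6
ee_pos: [0.5916, -0.1179, 0.0469]
eef_rot: [[0.391, 0.92, 0.0], [0.92, -0.391, -0.0], [0.0, 0.001, -1.0]]
ft_force: [-0.8, 1.1, 5.4]
finger_gap: 0.267
finger_force: 48.9
```

Request:
drive_tool(
  plan=[0, 0, -0.008, 0, 0, 0, 0, 0, -0.02, 0, 0, 0, 0, 0, -0.03, 0, 0, 0, 0, 0, -0.03, 0, 0, 0, 0, 0, -0.012, 0, 0, 0],
)

```text
t: 5.22
ee_pos: [0.5922, -0.1181, 0.1477]
eef_rot: [[0.391, 0.92, 0.002], [0.92, -0.391, -0.001], [0.0, 0.002, -1.0]]
ft_force: [0.2, 0.1, -4.2]
finger_gap: 0.266
finger_force: 49.4
```

Request:
drive_tool(
  plan=[0, 0, 0, 0, 0, -0.1, 0, 0, 0, 0, 0, -0.178, 0, 0, 0, 0, 0, -0.178, 0, 0, 0, 0, 0, -0.178, 0, 0, 0, 0, 0, -0.144],
)

```text
t: 5.85
ee_pos: [0.5905, -0.1176, 0.1448]
eef_rot: [[-0.372, 0.928, -0.002], [0.928, 0.372, 0.001], [0.002, -0.002, -1.0]]
ft_force: [0.8, -1.2, -3.7]
finger_gap: 0.271
finger_force: 49.3
```

Request:
drive_tool(
  plan=[0.02, 0.003, 0, 0, 0, 0, 0.04, 0.006, 0, 0, 0, 0, 0.045, 0.0065, 0, 0, 0, 0, 0.045, 0.0065, 0, 0, 0, 0, 0.045, 0.0065, 0, 0, 0, 0],
)

```text
t: 6.48
ee_pos: [0.5447, 0.0763, 0.1456]
eef_rot: [[-0.366, 0.931, -0.001], [0.931, 0.366, 0.001], [0.001, -0.001, -1.0]]
ft_force: [0.6, -0.6, -3.3]
finger_gap: 0.273
finger_force: 49.3
```

Request:
drive_tool(
  plan=[0.045, 0.0065, 0, 0, 0, 0, 0.045, 0.0065, 0, 0, 0, 0, 0.045, 0.0065, 0, 0, 0, 0, 0.045, 0.0075, 0, 0, 0, 0, 0.027, 0.0043, 0, 0, 0, 0],
)

```text
t: 7.1
ee_pos: [0.4972, 0.2806, 0.1455]
eef_rot: [[-0.368, 0.93, -0.002], [0.93, 0.368, 0.0], [0.001, -0.002, -1.0]]
ft_force: [0.4, -1.3, -4.8]
finger_gap: 0.269
finger_force: 49.3
```

```bash
python3 - <<'E'
from h import *
o=r.get_obs();print(o['ee_pos'],o['finger_gap'],o['ft_force'])
ims=[]
for n in("scene","side"):
    im=r.grab_frame(n);
    u=proj([[*o['ee_pos'][:2],o['ee_pos'][2]]],cam(n))[0].astype(int);x=max(0,min(360,u[0]-100));y=max(0,min(220,u[1]-100))
    ims.append(cv2.resize(im[y:y+200,x:x+200],(400,400),interpolation=cv2.INTER_CUBIC));print(n,x,y)
cv2.imwrite("pics/c1.png",np.hstack(ims))
E
```

```text
[0.49722506 0.28064555 0.14554507] 0.2690589098271747 [ 0.37893322 -1.32583558 -4.80964404]
scene 232 8
side 131 11
```

View pics/c1.png

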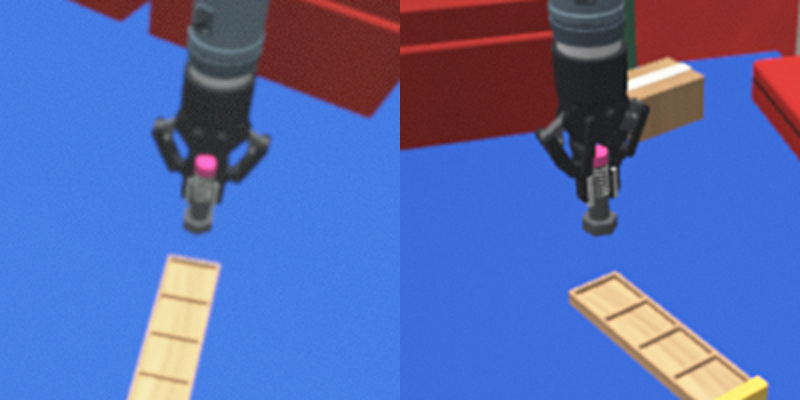

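```bash
python3 - <<'E'
from h import *
o=r.get_obs();V={}
for n in("scene","side"):
    r.grab_frame(n);V[n]=(cam(n),r.masks_of("assembly_rack",n)[0]['pixels'].astype(float))
for cs in(["scene"],["side"],["scene","side"]):
    p,e=fit(RACK,[V[n] for n in cs],[.5356,.186,np.radians(-158.4)]);a=p[2]
    P=np.array([[p[0]-np.sin(a)*k,p[1]+np.cos(a)*k,o['ee_pos'][2]] for k in(.099,.033,-.033,-.099)])
    print(cs,p.round(4),np.degrees(a).round(2),round(e,3),P[:,:2].round(4).tolist(),((P[3]-o['ee_pos'])@o['eef_rot']).round(4))
E
```

```text
['scene'] [ 0.534   0.1833 -2.7621] -158.25 0.029 [[0.5707, 0.0914], [0.5462, 0.1527], [0.5218, 0.214], [0.4973, 0.2753]] [-0.0057 -0.0021 -0.    ]
['side'] [ 0.5338  0.1889 -2.7627] -158.29 0.032 [[0.5704, 0.097], [0.546, 0.1583], [0.5216, 0.2196], [0.4972, 0.2809]] [-0.0004 -0.0001 -0.    ]
['scene', 'side'] [ 0.5336  0.1866 -2.7638] -158.36 0.092 [[0.5701, 0.0946], [0.5457, 0.1559], [0.5214, 0.2173], [0.497, 0.2786]] [-0.0025 -0.0011 -0.    ]
```

Request:
drive_tool(
  plan=[-0.003, 0, 0.015, 0, 0, 0, 0, 0, 0.03, 0, 0, 0, 0, 0, 0.03, 0, 0, 0, 0, 0, 0.015, 0, 0, 0, 0, 0, 0.004, 0, 0, 0],
)

```text
t: 8.02
ee_pos: [0.4997, 0.2743, 0.051]
eef_rot: [[-0.366, 0.93, -0.002], [0.93, 0.366, -0.001], [-0.0, -0.002, -1.0]]
ft_force: [0.2, -0.1, -4.0]
finger_gap: 0.268
finger_force: 49.4
```

Request:
drive_tool(
  plan=[0, 0, 0.002, 0, 0, 0, 0, 0, 0.001, 0, 0, 0, 0, 0, 0, 0, 0, 0],
)

```text
t: 8.4
ee_pos: [0.5012, 0.2756, 0.0501]
eef_rot: [[-0.367, 0.93, 0.001], [0.93, 0.367, 0.001], [-0.0, 0.002, -1.0]]
ft_force: [0.4, -0.7, -4.0]
finger_gap: 0.267
finger_force: 49.4
```

Request:
drive_tool(
  plan=[0.002, -0.001, 0.001, 0, 0, 0, 0, 0, 0.001, 0, 0, 0, 0, 0, 0, 0, 0, 0],
)

```text
t: 8.78
ee_pos: [0.4988, 0.2768, 0.0472]
eef_rot: [[-0.367, 0.93, -0.0], [0.93, 0.367, -0.0], [-0.0, -0.0, -1.0]]
ft_force: [-0.2, -0.3, -3.8]
finger_gap: 0.268
finger_force: 49.4
```

Request:
drive_tool(
  plan=[0, 0, 0.001, 0, 0, 0, 0, 0, 0, 0, 0, 0],
)

```text
t: 9.02
ee_pos: [0.4989, 0.2768, 0.0469]
eef_rot: [[-0.367, 0.93, 0.0], [0.93, 0.367, 0.0], [0.0, 0.0, -1.0]]
ft_force: [-2.1, -1.2, 3.8]
finger_gap: 0.265
finger_force: 50.0
```

Request:
drive_tool(
  plan=[0, 0, 0, 0, 0, 0, 0, 0, 0, 0, 0, 0, 0, 0, 0, 0, 0, 0, 0, 0, 0, 0, 0, 0, 0, 0, 0, 0, 0, 0],
  hand=0,
)

```text
t: 9.65
ee_pos: [0.499, 0.2768, 0.0463]
eef_rot: [[-0.367, 0.93, 0.0], [0.93, 0.367, 0.0], [-0.0, 0.0, -1.0]]
ft_force: [0.2, -0.2, -0.3]
finger_gap: 1.004
finger_force: 0.0
```

Request:
drive_tool(
  plan=[0, 0, -0.015, 0, 0, 0, 0, 0, -0.04, 0, 0, 0, 0, 0, -0.045, 0, 0, 0, 0, 0, -0.04, 0, 0, 0, 0, 0, -0.02, 0, 0, 0],
)

```text
t: 10.28
ee_pos: [0.5002, 0.2773, 0.2104]
eef_rot: [[-0.367, 0.93, 0.005], [0.93, 0.367, 0.002], [0.0, 0.005, -1.0]]
ft_force: [1.1, -0.0, 0.0]
finger_gap: 1.0
finger_force: 0.0
```

```bash
python3 m.py pink w2; python3 - <<'E'
from h import *
for n in("scene","side"):
    r.grab_frame(n)
    for k in("pink","white"):
        for d in r.masks_of(k+"_bolt_centre",n)[:1]:
            ys,xs=np.nonzero(d['pixels']);c=cam(n);print(n,k,d['score'],fit(BOLT,[(c,d['pixels'].astype(float))],ray([xs.mean(),ys.mean()],c,.05),False))
E
```

```text
[0.501  0.2777 0.2123] yaw 21.55 z [ 0.0076  0.0031 -1.    ] [0.3 0.  2.8]
scene pink 0.82 (array([0.49665505, 0.27655886]), np.float64(0.11999678508278411))
scene white 0.7 (array([ 0.56652137, -0.17874973]), np.float64(0.10186834516858234))
side white 0.82 (array([ 0.56682845, -0.17377208]), np.float64(0.40572446873566725))
```

View pics/w2.png

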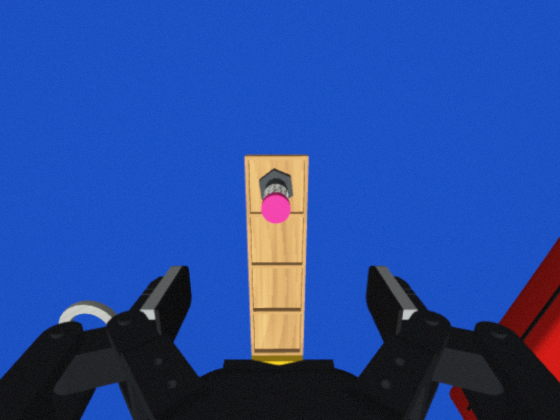

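Request:
drive_tool(
  plan=[0, 0, 0, 0, 0, 0.1, 0, 0, 0, 0, 0, 0.178, 0, 0, 0, 0, 0, 0.178, 0, 0, 0, 0, 0, 0.178, 0, 0, 0, 0, 0, 0.144],
)

```text
t: 11.3
ee_pos: [0.4983, 0.2765, 0.2052]
eef_rot: [[0.396, 0.918, -0.002], [0.918, -0.396, -0.001], [-0.001, -0.001, -1.0]]
ft_force: [-0.3, 0.8, 0.1]
finger_gap: 0.999
finger_force: 0.0
```

Request:
drive_tool(
  plan=[-0.02, 0.0123, 0, 0, 0, 0, -0.043, 0.0264, 0, 0, 0, 0, -0.047, 0.0289, 0, 0, 0, 0, -0.047, 0.0289, 0, 0, 0, 0, -0.047, 0.0289, 0, 0, 0, 0],
)

```text
t: 11.92
ee_pos: [0.5339, 0.0383, 0.2054]
eef_rot: [[0.391, 0.92, -0.001], [0.92, -0.391, 0.0], [-0.0, -0.001, -1.0]]
ft_force: [1.0, 0.2, -0.7]
finger_gap: 0.998
finger_force: 0.0
```

Request:
drive_tool(
  plan=[-0.047, 0.0289, 0, 0, 0, 0, -0.047, 0.0289, 0, 0, 0, 0, -0.047, 0.0289, 0, 0, 0, 0, -0.036, 0.0221, 0, 0, 0, 0, -0.0126, 0.0075, 0, 0, 0, 0],
)

```text
t: 12.55
ee_pos: [0.5669, -0.1822, 0.2051]
eef_rot: [[0.394, 0.919, -0.001], [0.919, -0.394, 0.001], [-0.0, -0.002, -1.0]]
ft_force: [-0.2, -0.1, 0.2]
finger_gap: 1.002
finger_force: 0.0
```

Request:
drive_tool(
  plan=[0, 0, 0, 0, 0, 0, 0, 0, 0, 0, 0, 0],
)

```text
t: 12.8
ee_pos: [0.567, -0.1785, 0.2061]
eef_rot: [[0.39, 0.921, -0.001], [0.921, -0.39, 0.001], [0.001, -0.001, -1.0]]
ft_force: [-0.4, 0.1, -0.6]
finger_gap: 0.998
finger_force: 0.0
```

```bash
python3 m.py white w3
```

```text
[ 0.5671 -0.1783  0.2062] yaw -22.92 z [-5.e-04  7.e-04 -1.e+00] [0.5 0.2 0.2]
0.61 1544 [ 0.5689 -0.1783] 0.056 tool shift [0.0006 0.0018 0.1602]
[[277.98366477 209.95507325]]
0.26 658 [ 0.5483 -0.2616] 0.824 tool shift [-0.0841  0.0153  0.1602]
[[292.6393121  297.81956795]]
```

Request:
drive_tool(
  plan=[0, 0.0008, 0.02, 0, 0, 0, 0, 0, 0.04, 0, 0, 0, 0, 0, 0.042, 0, 0, 0, 0, 0, 0.037, 0, 0, 0, 0, 0, 0.02, 0, 0, 0],
)

```text
t: 13.52
ee_pos: [0.5666, -0.1784, 0.0452]
eef_rot: [[0.39, 0.921, -0.003], [0.921, -0.39, 0.001], [0.0, -0.003, -1.0]]
ft_force: [-0.5, 0.0, 0.5]
finger_gap: 1.002
finger_force: 0.0
```

Request:
drive_tool(
  plan=[0, 0, 0, 0, 0, 0, 0, 0, 0, 0, 0, 0, 0, 0, 0, 0, 0, 0],
)

```text
t: 13.9
ee_pos: [0.5693, -0.1806, 0.0489]
eef_rot: [[0.391, 0.92, 0.003], [0.92, -0.391, -0.001], [-0.0, 0.003, -1.0]]
ft_force: [1.1, -0.3, -0.5]
finger_gap: 1.005
finger_force: 0.0
```

Request:
drive_tool(
  plan=[0, 0, 0, 0, 0, 0, 0, 0, 0, 0, 0, 0, 0, 0, 0, 0, 0, 0, 0, 0, 0, 0, 0, 0, 0, 0, 0, 0, 0, 0],
  hand=1,
)

```text
t: 14.52
ee_pos: [0.5678, -0.1802, 0.0474]
eef_rot: [[0.391, 0.92, -0.0], [0.92, -0.391, 0.0], [-0.0, -0.0, -1.0]]
ft_force: [-1.2, 0.2, 1.9]
finger_gap: 0.263
finger_force: 48.7
```

Request:
drive_tool(
  plan=[0, 0, 0, 0, 0, 0, 0, 0, 0, 0, 0, 0],
)

```text
t: 14.78
ee_pos: [0.5678, -0.1802, 0.0473]
eef_rot: [[0.391, 0.92, -0.0], [0.92, -0.391, 0.0], [-0.0, -0.0, -1.0]]
ft_force: [-2.1, 0.7, 2.9]
finger_gap: 0.269
finger_force: 48.8
```

Request:
drive_tool(
  plan=[0, 0, -0.008, 0, 0, 0, 0, 0, -0.02, 0, 0, 0, 0, 0, -0.03, 0, 0, 0, 0, 0, -0.03, 0, 0, 0, 0, 0, -0.012, 0, 0, 0],
)

```text
t: 15.4
ee_pos: [0.5693, -0.1809, 0.1492]
eef_rot: [[0.391, 0.92, 0.003], [0.92, -0.391, -0.001], [0.0, 0.003, -1.0]]
ft_force: [1.0, -0.4, -3.7]
finger_gap: 0.266
finger_force: 49.1
```

Request:
drive_tool(
  plan=[0, 0, 0, 0, 0, -0.1, 0, 0, 0, 0, 0, -0.178, 0, 0, 0, 0, 0, -0.178, 0, 0, 0, 0, 0, -0.178, 0, 0, 0, 0, 0, -0.144],
)

```text
t: 16.02
ee_pos: [0.5675, -0.1801, 0.1462]
eef_rot: [[-0.372, 0.928, -0.002], [0.928, 0.372, 0.001], [0.001, -0.001, -1.0]]
ft_force: [0.2, 0.3, -3.4]
finger_gap: 0.27
finger_force: 49.1
```

Request:
drive_tool(
  plan=[0.02, 0.0054, 0, 0, 0, 0, 0.04, 0.0109, 0, 0, 0, 0, 0.045, 0.0122, 0, 0, 0, 0, 0.045, 0.0122, 0, 0, 0, 0, 0.045, 0.0122, 0, 0, 0, 0],
)

```text
t: 16.65
ee_pos: [0.5445, 0.0229, 0.1468]
eef_rot: [[-0.366, 0.931, -0.001], [0.931, 0.366, 0.001], [0.001, -0.001, -1.0]]
ft_force: [0.5, 0.7, -3.7]
finger_gap: 0.27
finger_force: 49.1
```

Request:
drive_tool(
  plan=[0.045, 0.0122, 0, 0, 0, 0, 0.045, 0.0122, 0, 0, 0, 0, 0.045, 0.0122, 0, 0, 0, 0, 0.038, 0.0104, 0, 0, 0, 0, 0.0162, 0.0045, 0, 0, 0, 0],
)

```text
t: 17.27
ee_pos: [0.5225, 0.2179, 0.1468]
eef_rot: [[-0.369, 0.929, -0.001], [0.929, 0.369, 0.0], [0.001, -0.001, -1.0]]
ft_force: [-0.0, 0.1, -4.5]
finger_gap: 0.269
finger_force: 49.1
```

Request:
drive_tool(
  plan=[0, 0, 0, 0, 0, 0, 0, 0, 0, 0, 0, 0, 0, 0, 0, 0, 0, 0, 0, 0, 0, 0, 0, 0],
)

```text
t: 17.77
ee_pos: [0.5243, 0.2144, 0.1473]
eef_rot: [[-0.366, 0.931, 0.0], [0.931, 0.366, -0.0], [-0.0, -0.0, -1.0]]
ft_force: [0.8, -0.5, -3.2]
finger_gap: 0.267
finger_force: 49.1
```

Request:
drive_tool(
  plan=[0.001, 0, 0.015, 0, 0, 0, 0, 0, 0.03, 0, 0, 0, 0, 0, 0.03, 0, 0, 0, 0, 0, 0.016, 0, 0, 0, 0, 0, 0.004, 0, 0, 0],
)

```text
t: 18.4
ee_pos: [0.5226, 0.2159, 0.0509]
eef_rot: [[-0.367, 0.93, -0.003], [0.93, 0.367, -0.001], [0.0, -0.003, -1.0]]
ft_force: [-0.4, -0.0, -3.8]
finger_gap: 0.269
finger_force: 49.2
```

Request:
drive_tool(
  plan=[0, 0, 0, 0, 0, 0, 0, 0, 0, 0, 0, 0, 0, 0, 0.001, 0, 0, 0, 0, 0, 0.001, 0, 0, 0, 0, 0, 0, 0, 0, 0],
)

```text
t: 19.02
ee_pos: [0.5237, 0.2163, 0.0504]
eef_rot: [[-0.367, 0.93, 0.0], [0.93, 0.367, 0.0], [-0.0, 0.0, -1.0]]
ft_force: [-0.7, 0.0, -3.6]
finger_gap: 0.27
finger_force: 49.3
```

Request:
drive_tool(
  plan=[0, 0, 0.001, 0, 0, 0, 0, 0, 0, 0, 0, 0],
)

```text
t: 19.27
ee_pos: [0.5236, 0.2163, 0.0492]
eef_rot: [[-0.367, 0.93, -0.0], [0.93, 0.367, -0.0], [-0.0, -0.0, -1.0]]
ft_force: [0.5, 0.1, -3.6]
finger_gap: 0.268
finger_force: 49.2
```

Request:
drive_tool(
  plan=[0, 0, 0.001, 0, 0, 0, 0, 0, 0, 0, 0, 0],
)

```text
t: 19.52
ee_pos: [0.5236, 0.2162, 0.0482]
eef_rot: [[-0.367, 0.93, -0.0], [0.93, 0.367, -0.0], [-0.0, -0.0, -1.0]]
ft_force: [-0.2, -0.1, -3.4]
finger_gap: 0.271
finger_force: 49.2
```

Request:
drive_tool(
  plan=[0, 0, 0.0008, 0, 0, 0, 0, 0, 0, 0, 0, 0],
)

```text
t: 19.77
ee_pos: [0.5237, 0.2163, 0.0475]
eef_rot: [[-0.367, 0.93, 0.0], [0.93, 0.367, -0.0], [-0.0, 0.0, -1.0]]
ft_force: [-1.6, 0.1, -3.2]
finger_gap: 0.266
finger_force: 49.2
```

Request:
drive_tool(
  plan=[0, 0, 0.0006, 0, 0, 0, 0, 0, 0, 0, 0, 0],
)

```text
t: 20.02
ee_pos: [0.5238, 0.2163, 0.0473]
eef_rot: [[-0.367, 0.93, 0.0], [0.93, 0.367, -0.0], [-0.0, 0.0, -1.0]]
ft_force: [-1.6, 0.0, 1.3]
finger_gap: 0.266
finger_force: 49.5
```

Request:
drive_tool(
  plan=[0, 0, 0, 0, 0, 0, 0, 0, 0, 0, 0, 0, 0, 0, 0, 0, 0, 0, 0, 0, 0, 0, 0, 0, 0, 0, 0, 0, 0, 0],
  hand=0,
)

```text
t: 20.65
ee_pos: [0.5238, 0.2163, 0.0469]
eef_rot: [[-0.367, 0.93, 0.0], [0.93, 0.367, -0.0], [-0.0, 0.0, -1.0]]
ft_force: [0.5, 0.5, -0.1]
finger_gap: 1.0
finger_force: 0.0
```

Request:
drive_tool(
  plan=[0, 0, -0.015, 0, 0, 0, 0, 0, -0.04, 0, 0, 0, 0, 0, -0.045, 0, 0, 0, 0, 0, -0.04, 0, 0, 0, 0, 0, -0.02, 0, 0, 0],
)

```text
t: 21.28
ee_pos: [0.525, 0.2167, 0.211]
eef_rot: [[-0.367, 0.93, 0.005], [0.93, 0.367, 0.001], [-0.001, 0.005, -1.0]]
ft_force: [-0.1, 0.1, 0.4]
finger_gap: 0.999
finger_force: 0.0
```

Request:
drive_tool(
  plan=[0, 0, 0, 0, 0, 0.1, 0, 0, 0, 0, 0, 0.178, 0, 0, 0, 0, 0, 0.178, 0, 0, 0, 0, 0, 0.178, 0, 0, 0, 0, 0, 0.144],
)

```text
t: 21.9
ee_pos: [0.5238, 0.2163, 0.2081]
eef_rot: [[0.396, 0.918, 0.001], [0.918, -0.396, 0.0], [0.001, 0.001, -1.0]]
ft_force: [0.3, 0.3, -0.2]
finger_gap: 1.001
finger_force: 0.0
```

Request:
drive_tool(
  plan=[-0.0204, 0.0096, 0, 0, 0, 0, -0.0408, 0.0193, 0, 0, 0, 0, -0.049, 0.0231, 0, 0, 0, 0, -0.049, 0.0231, 0, 0, 0, 0, -0.049, 0.0231, 0, 0, 0, 0],
)

```text
t: 22.52
ee_pos: [0.5328, -0.0154, 0.2083]
eef_rot: [[0.391, 0.92, 0.002], [0.92, -0.391, -0.0], [0.001, 0.002, -1.0]]
ft_force: [0.2, 0.4, 0.1]
finger_gap: 1.001
finger_force: 0.0
```

Request:
drive_tool(
  plan=[-0.049, 0.0231, 0, 0, 0, 0, -0.049, 0.0231, 0, 0, 0, 0, -0.049, 0.0231, 0, 0, 0, 0, -0.0367, 0.0174, 0, 0, 0, 0, -0.0163, 0.0077, 0, 0, 0, 0],
)

```text
t: 23.15
ee_pos: [0.5412, -0.237, 0.2078]
eef_rot: [[0.394, 0.919, 0.001], [0.919, -0.394, -0.001], [-0.0, 0.001, -1.0]]
ft_force: [0.2, -0.4, -0.2]
finger_gap: 1.0
finger_force: 0.0
```

Request:
drive_tool(
  plan=[0, 0, 0, 0, 0, 0, 0, 0, 0, 0, 0, 0, 0, 0, 0, 0, 0, 0],
)

```text
t: 23.52
ee_pos: [0.5413, -0.2332, 0.2071]
eef_rot: [[0.389, 0.921, 0.0], [0.921, -0.389, 0.0], [0.0, -0.0, -1.0]]
ft_force: [0.2, 0.2, 0.6]
finger_gap: 0.999
finger_force: 0.0
```

```bash
python3 m.py green w4; python3 -c "
from h import *
cv2.imwrite('pics/s2.png',r.grab_frame('side'))"
```

```text
[ 0.5413 -0.2333  0.2071] yaw -22.93 z [ 0.e+00  2.e-04 -1.e+00] [ 0.8  0.6 -0.1]
0.58 1549 [ 0.5429 -0.2357] 0.051 tool shift [-0.0016  0.0024  0.1611]
[[278.80228113 212.49122813]]
0.58 3262 [ 0.5801 -0.1207] 0.447 tool shift [ 0.1188 -0.0081  0.1611]
[[264.48530393  55.17037463]]
```

View pics/s2.png

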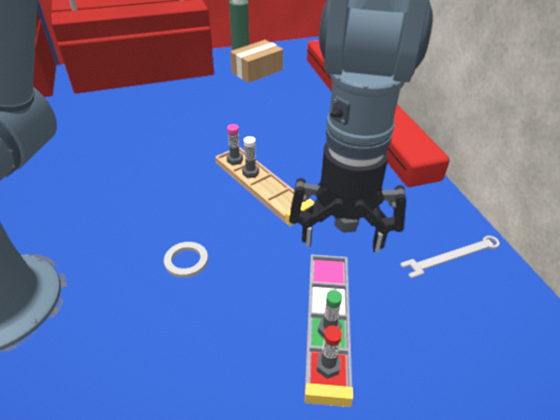

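Pink and white stand upright in the two wooden pockets farthest from yellow (about 233,145 and 250,158). I'll pick green next.

Request:
drive_tool(
  plan=[-0.0015, 0.001, 0.02, 0, 0, 0, 0, 0, 0.04, 0, 0, 0, 0, 0, 0.042, 0, 0, 0, 0, 0, 0.038, 0, 0, 0, 0, 0, 0.02, 0, 0, 0],
)

```text
t: 24.3
ee_pos: [0.5402, -0.2352, 0.0446]
eef_rot: [[0.391, 0.92, -0.003], [0.921, -0.391, 0.002], [0.0, -0.003, -1.0]]
ft_force: [-0.2, 0.4, -1.1]
finger_gap: 0.998
finger_force: 0.0
```

Request:
drive_tool(
  plan=[0, 0, 0, 0, 0, 0, 0, 0, 0, 0, 0, 0, 0, 0, 0, 0, 0, 0],
)

```text
t: 24.68
ee_pos: [0.5428, -0.2371, 0.0485]
eef_rot: [[0.391, 0.92, 0.003], [0.92, -0.391, -0.001], [-0.0, 0.003, -1.0]]
ft_force: [0.3, 0.4, 0.3]
finger_gap: 1.002
finger_force: 0.0
```

Request:
drive_tool(
  plan=[0, 0, 0, 0, 0, 0, 0, 0, 0, 0, 0, 0, 0, 0, 0, 0, 0, 0, 0, 0, 0, 0, 0, 0, 0, 0, 0, 0, 0, 0],
  hand=1,
)

```text
t: 25.3
ee_pos: [0.5414, -0.2364, 0.047]
eef_rot: [[0.391, 0.92, -0.0], [0.92, -0.391, 0.0], [-0.0, -0.0, -1.0]]
ft_force: [-2.0, 0.6, 3.7]
finger_gap: 0.27
finger_force: 48.8
```

Request:
drive_tool(
  plan=[0, 0, 0, 0, 0, 0, 0, 0, 0, 0, 0, 0],
)

```text
t: 25.55
ee_pos: [0.5414, -0.2364, 0.047]
eef_rot: [[0.391, 0.92, -0.0], [0.92, -0.391, 0.0], [-0.0, -0.0, -1.0]]
ft_force: [-1.7, 0.5, 3.3]
finger_gap: 0.269
finger_force: 48.9
```

Request:
drive_tool(
  plan=[0, 0, -0.008, 0, 0, 0, 0, 0, -0.02, 0, 0, 0, 0, 0, -0.03, 0, 0, 0, 0, 0, -0.03, 0, 0, 0, 0, 0, -0.012, 0, 0, 0],
)

```text
t: 26.18
ee_pos: [0.5425, -0.237, 0.1485]
eef_rot: [[0.391, 0.92, 0.002], [0.92, -0.391, -0.001], [-0.0, 0.003, -1.0]]
ft_force: [-0.0, -0.6, -3.8]
finger_gap: 0.272
finger_force: 49.4
```

Request:
drive_tool(
  plan=[0, 0, 0, 0, 0, -0.1, 0, 0, 0, 0, 0, -0.178, 0, 0, 0, 0, 0, -0.178, 0, 0, 0, 0, 0, -0.178, 0, 0, 0, 0, 0, -0.144],
)

```text
t: 26.8
ee_pos: [0.5409, -0.2361, 0.1456]
eef_rot: [[-0.372, 0.928, -0.002], [0.928, 0.372, 0.001], [0.002, -0.001, -1.0]]
ft_force: [-0.1, -0.1, -4.3]
finger_gap: 0.263
finger_force: 49.2
```

Request:
drive_tool(
  plan=[0.018, 0.0075, 0, 0, 0, 0, 0.0361, 0.015, 0, 0, 0, 0, 0.0433, 0.018, 0, 0, 0, 0, 0.0433, 0.018, 0, 0, 0, 0, 0.0433, 0.018, 0, 0, 0, 0],
)

```text
t: 27.42
ee_pos: [0.5443, -0.0347, 0.1463]
eef_rot: [[-0.366, 0.931, -0.001], [0.931, 0.366, 0.001], [0.001, -0.001, -1.0]]
ft_force: [0.7, -0.2, -4.3]
finger_gap: 0.268
finger_force: 49.2
```

Request:
drive_tool(
  plan=[0.0433, 0.018, 0, 0, 0, 0, 0.0433, 0.018, 0, 0, 0, 0, 0.0433, 0.018, 0, 0, 0, 0, 0.0325, 0.0135, 0, 0, 0, 0, 0.0144, 0.006, 0, 0, 0, 0],
)

```text
t: 28.05
ee_pos: [0.5473, 0.1568, 0.1463]
eef_rot: [[-0.369, 0.929, -0.001], [0.929, 0.369, 0.0], [0.001, -0.001, -1.0]]
ft_force: [0.0, 0.1, -5.5]
finger_gap: 0.27
finger_force: 49.3
```

Request:
drive_tool(
  plan=[0, 0, 0, 0, 0, 0, 0, 0, 0, 0, 0, 0, 0, 0, 0, 0, 0, 0, 0, 0, 0, 0, 0, 0],
)

```text
t: 28.55
ee_pos: [0.5488, 0.1533, 0.1469]
eef_rot: [[-0.366, 0.931, 0.0], [0.931, 0.366, -0.0], [-0.0, 0.0, -1.0]]
ft_force: [-0.2, -0.2, -4.0]
finger_gap: 0.267
finger_force: 49.3
```

Request:
drive_tool(
  plan=[0.001, -0.0005, 0.015, 0, 0, 0, 0, 0, 0.03, 0, 0, 0, 0, 0, 0.03, 0, 0, 0, 0, 0, 0.016, 0, 0, 0, 0, 0, 0.004, 0, 0, 0],
)

```text
t: 29.18
ee_pos: [0.5466, 0.1547, 0.0505]
eef_rot: [[-0.367, 0.93, -0.003], [0.93, 0.367, -0.0], [0.001, -0.003, -1.0]]
ft_force: [0.2, -0.0, -4.1]
finger_gap: 0.269
finger_force: 49.4
```

Request:
drive_tool(
  plan=[0, 0, 0, 0, 0, 0, 0, 0, 0, 0, 0, 0, 0, 0, 0.0015, 0, 0, 0, 0, 0, 0.0015, 0, 0, 0, 0, 0, 0, 0, 0, 0],
)

```text
t: 29.8
ee_pos: [0.5477, 0.1549, 0.0489]
eef_rot: [[-0.367, 0.93, -0.0], [0.93, 0.367, -0.0], [-0.0, -0.0, -1.0]]
ft_force: [0.3, -0.5, -4.0]
finger_gap: 0.266
finger_force: 49.4
```

Request:
drive_tool(
  plan=[0, 0, 0.001, 0, 0, 0, 0, 0, 0, 0, 0, 0],
)

```text
t: 30.05
ee_pos: [0.5477, 0.1549, 0.0478]
eef_rot: [[-0.367, 0.93, -0.0], [0.93, 0.367, -0.0], [0.0, -0.0, -1.0]]
ft_force: [-1.0, -0.6, -3.8]
finger_gap: 0.265
finger_force: 49.4
```

Request:
drive_tool(
  plan=[0, 0, 0.0007, 0, 0, 0, 0, 0, 0, 0, 0, 0],
)

```text
t: 30.3
ee_pos: [0.5478, 0.1549, 0.0472]
eef_rot: [[-0.367, 0.93, -0.0], [0.93, 0.367, -0.0], [-0.0, -0.0, -1.0]]
ft_force: [0.1, 0.1, -3.5]
finger_gap: 0.269
finger_force: 49.4
```

Request:
drive_tool(
  plan=[0, 0, 0.0006, 0, 0, 0, 0, 0, 0, 0, 0, 0],
)

```text
t: 30.55
ee_pos: [0.5478, 0.1549, 0.047]
eef_rot: [[-0.367, 0.93, 0.0], [0.93, 0.367, -0.0], [-0.0, 0.0, -1.0]]
ft_force: [-1.4, 0.2, -0.2]
finger_gap: 0.265
finger_force: 49.7
```

Request:
drive_tool(
  plan=[0, 0, 0, 0, 0, 0, 0, 0, 0, 0, 0, 0, 0, 0, 0, 0, 0, 0, 0, 0, 0, 0, 0, 0, 0, 0, 0, 0, 0, 0],
  hand=0,
)

```text
t: 31.18
ee_pos: [0.5479, 0.1549, 0.0466]
eef_rot: [[-0.367, 0.93, 0.0], [0.93, 0.367, 0.0], [-0.0, 0.0, -1.0]]
ft_force: [0.1, 0.4, -0.5]
finger_gap: 1.0
finger_force: 0.0
```

Request:
drive_tool(
  plan=[0, 0, -0.015, 0, 0, 0, 0, 0, -0.04, 0, 0, 0, 0, 0, -0.045, 0, 0, 0, 0, 0, -0.04, 0, 0, 0, 0, 0, -0.02, 0, 0, 0],
)

```text
t: 31.8
ee_pos: [0.5492, 0.1552, 0.2107]
eef_rot: [[-0.367, 0.93, 0.005], [0.93, 0.367, 0.001], [-0.001, 0.005, -1.0]]
ft_force: [0.3, -0.5, 0.3]
finger_gap: 1.002
finger_force: 0.0
```

Request:
drive_tool(
  plan=[0, 0, 0, 0, 0, 0.1, 0, 0, 0, 0, 0, 0.178, 0, 0, 0, 0, 0, 0.178, 0, 0, 0, 0, 0, 0.178, 0, 0, 0, 0, 0, 0.144],
)

```text
t: 32.42
ee_pos: [0.5479, 0.155, 0.2078]
eef_rot: [[0.396, 0.918, 0.001], [0.918, -0.396, 0.0], [0.001, 0.001, -1.0]]
ft_force: [-0.9, 0.2, -0.2]
finger_gap: 1.0
finger_force: 0.0
```

Request:
drive_tool(
  plan=[-0.0214, 0.0074, 0, 0, 0, 0, -0.0429, 0.0148, 0, 0, 0, 0, -0.0514, 0.0177, 0, 0, 0, 0, -0.0514, 0.0177, 0, 0, 0, 0, -0.0514, 0.0177, 0, 0, 0, 0],
)

```text
t: 33.05
ee_pos: [0.5315, -0.0773, 0.208]
eef_rot: [[0.391, 0.92, 0.002], [0.92, -0.391, -0.0], [0.0, 0.002, -1.0]]
ft_force: [0.7, 0.4, 0.6]
finger_gap: 1.009
finger_force: 0.0
```

Request:
drive_tool(
  plan=[-0.0514, 0.0177, 0, 0, 0, 0, -0.0514, 0.0177, 0, 0, 0, 0, -0.0514, 0.0177, 0, 0, 0, 0, -0.0386, 0.0133, 0, 0, 0, 0, -0.0172, 0.0059, 0, 0, 0, 0],
)

```text
t: 33.67
ee_pos: [0.5157, -0.2994, 0.2075]
eef_rot: [[0.394, 0.919, 0.001], [0.919, -0.394, -0.001], [-0.0, 0.001, -1.0]]
ft_force: [0.3, 0.2, -0.2]
finger_gap: 1.002
finger_force: 0.0
```

Request:
drive_tool(
  plan=[0, 0, 0, 0, 0, 0, 0, 0, 0, 0, 0, 0, 0, 0, 0, 0, 0, 0],
)

```text
t: 34.05
ee_pos: [0.5162, -0.2956, 0.2068]
eef_rot: [[0.389, 0.921, 0.0], [0.921, -0.389, 0.0], [0.0, -0.0, -1.0]]
ft_force: [0.2, -0.0, -0.1]
finger_gap: 1.004
finger_force: 0.0
```

```bash
python3 m.py red w5
```

```text
[ 0.5162 -0.2958  0.2068] yaw -22.93 z [ 1.e-04  3.e-04 -1.e+00] [-0.  -0.8 -0.6]
0.94 1550 [ 0.5163 -0.2964] 0.041 tool shift [-0.0006  0.0003  0.1608]
[[276.28794042 211.43585397]]
```

Request:
drive_tool(
  plan=[-0.0006, -0.001, 0.02, 0, 0, 0, 0, 0, 0.04, 0, 0, 0, 0, 0, 0.042, 0, 0, 0, 0, 0, 0.038, 0, 0, 0, 0, 0, 0.02, 0, 0, 0],
)

```text
t: 34.78
ee_pos: [0.5136, -0.2956, 0.0443]
eef_rot: [[0.39, 0.921, -0.003], [0.921, -0.39, 0.002], [0.001, -0.003, -1.0]]
ft_force: [0.2, -0.0, 0.0]
finger_gap: 1.002
finger_force: 0.0
```

Request:
drive_tool(
  plan=[0, 0, 0, 0, 0, 0, 0, 0, 0, 0, 0, 0, 0, 0, 0, 0, 0, 0],
)

```text
t: 35.15
ee_pos: [0.516, -0.298, 0.0482]
eef_rot: [[0.391, 0.92, 0.002], [0.92, -0.391, -0.002], [-0.001, 0.003, -1.0]]
ft_force: [-0.2, -0.4, 0.6]
finger_gap: 1.002
finger_force: 0.0
```

Request:
drive_tool(
  plan=[0, 0, 0, 0, 0, 0, 0, 0, 0, 0, 0, 0, 0, 0, 0, 0, 0, 0, 0, 0, 0, 0, 0, 0, 0, 0, 0, 0, 0, 0],
  hand=1,
)

```text
t: 35.78
ee_pos: [0.5146, -0.2972, 0.0467]
eef_rot: [[0.391, 0.92, -0.0], [0.92, -0.391, 0.0], [-0.0, -0.0, -1.0]]
ft_force: [-1.5, 1.0, 2.6]
finger_gap: 0.269
finger_force: 48.8
```

Request:
drive_tool(
  plan=[0, 0, 0, 0, 0, 0, 0, 0, 0, 0, 0, 0],
)

```text
t: 36.02
ee_pos: [0.5146, -0.2973, 0.0467]
eef_rot: [[0.391, 0.92, -0.0], [0.92, -0.391, 0.0], [-0.0, -0.0, -1.0]]
ft_force: [-2.5, 0.2, 4.4]
finger_gap: 0.267
finger_force: 49.0
```

Request:
drive_tool(
  plan=[0, 0, -0.008, 0, 0, 0, 0, 0, -0.02, 0, 0, 0, 0, 0, -0.03, 0, 0, 0, 0, 0, -0.03, 0, 0, 0, 0, 0, -0.012, 0, 0, 0],
)

```text
t: 36.65
ee_pos: [0.5157, -0.2979, 0.1481]
eef_rot: [[0.391, 0.92, 0.002], [0.92, -0.391, -0.001], [-0.0, 0.003, -1.0]]
ft_force: [-0.9, 0.4, -4.6]
finger_gap: 0.265
finger_force: 49.5
```

Request:
drive_tool(
  plan=[0, 0, 0, 0, 0, -0.1, 0, 0, 0, 0, 0, -0.178, 0, 0, 0, 0, 0, -0.178, 0, 0, 0, 0, 0, -0.178, 0, 0, 0, 0, 0, -0.144],
)

```text
t: 37.28
ee_pos: [0.5142, -0.2968, 0.1452]
eef_rot: [[-0.372, 0.928, -0.002], [0.928, 0.372, 0.001], [0.002, -0.001, -1.0]]
ft_force: [-0.8, 0.4, -4.6]
finger_gap: 0.266
finger_force: 49.3
```

Request:
drive_tool(
  plan=[0.0171, 0.0099, 0, 0, 0, 0, 0.0341, 0.0197, 0, 0, 0, 0, 0.041, 0.0237, 0, 0, 0, 0, 0.041, 0.0237, 0, 0, 0, 0, 0.041, 0.0237, 0, 0, 0, 0],
)

```text
t: 37.9
ee_pos: [0.5439, -0.0956, 0.1459]
eef_rot: [[-0.366, 0.931, -0.001], [0.931, 0.366, 0.001], [0.001, -0.001, -1.0]]
ft_force: [1.5, 0.2, -3.7]
finger_gap: 0.267
finger_force: 49.4
```

Request:
drive_tool(
  plan=[0.041, 0.0237, 0, 0, 0, 0, 0.041, 0.0237, 0, 0, 0, 0, 0.041, 0.0237, 0, 0, 0, 0, 0.0307, 0.0178, 0, 0, 0, 0, 0.0137, 0.0079, 0, 0, 0, 0],
)

```text
t: 38.52
ee_pos: [0.5721, 0.0958, 0.1459]
eef_rot: [[-0.369, 0.929, -0.001], [0.929, 0.369, 0.001], [0.001, -0.001, -1.0]]
ft_force: [0.2, 0.0, -4.7]
finger_gap: 0.271
finger_force: 49.5
```

Request:
drive_tool(
  plan=[0, 0, 0, 0, 0, 0, 0, 0, 0, 0, 0, 0, 0, 0, 0, 0, 0, 0, 0, 0, 0, 0, 0, 0],
)

```text
t: 39.02
ee_pos: [0.573, 0.092, 0.1467]
eef_rot: [[-0.366, 0.931, 0.0], [0.931, 0.366, -0.0], [-0.0, -0.0, -1.0]]
ft_force: [-0.3, -0.2, -5.2]
finger_gap: 0.266
finger_force: 49.5
```

Request:
drive_tool(
  plan=[0.001, 0, 0.015, 0, 0, 0, 0, 0, 0.03, 0, 0, 0, 0, 0, 0.03, 0, 0, 0, 0, 0, 0.016, 0, 0, 0, 0, 0, 0.004, 0, 0, 0],
)

```text
t: 39.65
ee_pos: [0.5715, 0.0937, 0.0501]
eef_rot: [[-0.367, 0.93, -0.003], [0.93, 0.367, -0.0], [0.001, -0.003, -1.0]]
ft_force: [0.0, 0.3, -3.1]
finger_gap: 0.267
finger_force: 49.5
```

Request:
drive_tool(
  plan=[0, 0, 0, 0, 0, 0, 0, 0, 0, 0, 0, 0, 0, 0, 0.0015, 0, 0, 0, 0, 0, 0.0015, 0, 0, 0, 0, 0, 0, 0, 0, 0],
)

```text
t: 40.28
ee_pos: [0.5726, 0.0939, 0.0486]
eef_rot: [[-0.367, 0.93, -0.0], [0.93, 0.367, 0.0], [0.0, -0.0, -1.0]]
ft_force: [0.1, -0.2, -4.6]
finger_gap: 0.271
finger_force: 49.5
```

Request:
drive_tool(
  plan=[0, 0, 0.001, 0, 0, 0, 0, 0, 0, 0, 0, 0],
)

```text
t: 40.52
ee_pos: [0.5726, 0.0939, 0.0475]
eef_rot: [[-0.367, 0.93, -0.0], [0.93, 0.367, -0.0], [0.0, -0.0, -1.0]]
ft_force: [0.2, -1.0, -4.5]
finger_gap: 0.264
finger_force: 49.5
```

Request:
drive_tool(
  plan=[0, 0, 0.0007, 0, 0, 0, 0, 0, 0, 0, 0, 0],
)

```text
t: 40.78
ee_pos: [0.5727, 0.0939, 0.0469]
eef_rot: [[-0.367, 0.93, 0.0], [0.93, 0.367, 0.0], [-0.0, 0.0, -1.0]]
ft_force: [0.3, 0.5, -4.5]
finger_gap: 0.271
finger_force: 49.5
```

Request:
drive_tool(
  plan=[0, 0, 0.0006, 0, 0, 0, 0, 0, 0, 0, 0, 0],
)

```text
t: 41.02
ee_pos: [0.5728, 0.0938, 0.0468]
eef_rot: [[-0.367, 0.93, 0.0], [0.93, 0.367, -0.0], [-0.0, 0.0, -1.0]]
ft_force: [-1.8, -1.1, 0.7]
finger_gap: 0.269
finger_force: 49.8
```

In contact with the floor; release, lift away, and check.

Request:
drive_tool(
  plan=[0, 0, 0, 0, 0, 0, 0, 0, 0, 0, 0, 0, 0, 0, 0, 0, 0, 0, 0, 0, 0, 0, 0, 0, 0, 0, 0, 0, 0, 0],
  hand=0,
)

```text
t: 41.65
ee_pos: [0.5728, 0.0939, 0.0463]
eef_rot: [[-0.367, 0.93, 0.0], [0.93, 0.367, 0.0], [-0.0, 0.0, -1.0]]
ft_force: [-0.9, -0.1, -0.1]
finger_gap: 0.999
finger_force: 0.0
```

Request:
drive_tool(
  plan=[0, 0, -0.015, 0, 0, 0, 0, 0, -0.04, 0, 0, 0, 0, 0, -0.045, 0, 0, 0, 0, 0, -0.04, 0, 0, 0, 0, 0, -0.02, 0, 0, 0],
)

```text
t: 42.28
ee_pos: [0.5741, 0.094, 0.2105]
eef_rot: [[-0.367, 0.93, 0.005], [0.93, 0.367, 0.0], [-0.002, 0.005, -1.0]]
ft_force: [1.5, 1.1, -0.3]
finger_gap: 1.001
finger_force: 0.0
```

Request:
drive_tool(
  plan=[-0.03, 0, 0, 0, 0, 0, -0.04, 0, 0, 0, 0, 0, -0.04, 0, 0, 0, 0, 0, -0.02, 0, 0, 0, 0, 0, 0, 0, 0, 0, 0, 0],
)

```text
t: 42.9
ee_pos: [0.6207, -0.0278, 0.2067]
eef_rot: [[-0.366, 0.931, 0.0], [0.931, 0.366, 0.0], [0.0, 0.001, -1.0]]
ft_force: [-0.4, 1.0, -0.5]
finger_gap: 0.996
finger_force: 0.0
```

```bash
python3 - <<'E'
from h import *
o=r.get_obs();print(o['t'],o['ee_pos'])
ims=[r.grab_frame("wrist"),r.grab_frame("side")]
cv2.imwrite("pics/f.png",cv2.resize(np.hstack([ims[0][:,130:430],ims[1][90:300,180:330].repeat(2,0).repeat(2,1)]),(800,560)))
E
```

```text
42.9 [ 0.62072584 -0.02777187  0.20667564]
```

View pics/f.png

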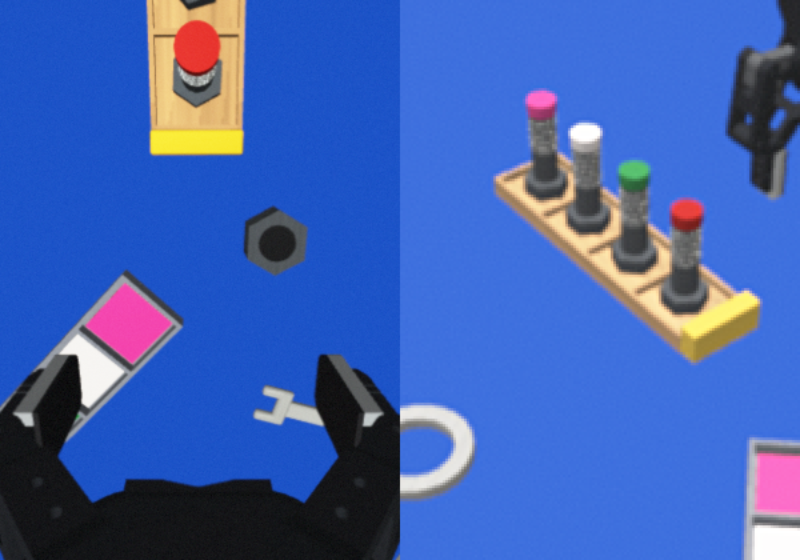

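All four bolts stand upright, with red next to the yellow end, then green, white and pink. The gripper is clear of them.

```bash
python3 -c "
from workcell import r
print(r.hand_in())"
```

```text
the job is handed in; nothing more can be done
None
```

The job is handed in: all four bolts stand upright in the wooden rack in their original order (red, green, white, pink from the yellow end), finished at about 43 s of the 106 s allowed.

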